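Tug-check the card boxes

ROBOT

A 7-joint arm with a two-finger parallel gripper is mounted at the origin on a cart in front of the work surface, level with it; the furniture and walls round the work are solid. World frame = base frame: x ahead of the robot, y to its left, z up, the work surface at z = 0. Lengths are in m, angles in rad, forces in N, time in s.
With the tool pointing down it reaches from about 0.4 to 0.875 m from the base axis. Payload 19.3 kg.
Tool frame: the origin (TCP) lies at the very end of the fingers, on their centre line; the grasp point (between the pads) lies 19 mm behind it; z points along the fingers, y is the line along which they close (so a half turn about z gives the same grasp; the last joint's range is limited). The gripper opens to 85 mm and grips with 20 to 120 N. Pads are 22 mm wide; open, the fingers measure 114 mm over their backs; the gripper's body (76 mm by 85 mm) begins 54 mm behind the grasp point. The pads swing forward as they close: fully open they stand 13 mm farther back than shut.
Start: joints at [1.191, 0.521, -0.036, 1.599, 0.021, 1.021, -0.113], TCP at [0.191, -0.595, 0.231] pointing down, gripper open.
Joint ranges: [-2.91, 2.91], [-0.3, 2.13], [-1.5, 1.42], [0.17, 2.43], [-1.26, 4.41], [0.16, 1.93], [-2.52, 2.52]. Speed limits (rad/s): [1.89, 1.89, 2.39, 2.39, 3.01, 3.01, 3.01].

INTERFACE

Orientations are given as [roll, pitch, yaw] about the fixed x, y, z axes, in that order (R = Rz(yaw) Ry(pitch) Rx(roll)).
In Python, from workcell import monitor, viewer, bot gives the robot as it stands.
- The arm moves only by the tool move_arm, never from a script. Its arguments are lists of equal length, an entry for each row: "gripper": the opening, from 0 (shut) to 1 (fully open); "linear": the shift along the tool's x, y, z in cm, a list of three; "twist": the turn about the tool's z in degrees. A call has 1 to 8 rows; each row shifts and turns the commanded pose from where the row before left it, along the tool's axes as they then stand; what a row does not reach is not made up. A row lasts 1/10 s, in which the tool goes at most 50 mm and 8.59 degrees, less where a joint would pass 70% of its speed; a pose out of reach is approached as far as the arm can. A call with a gripper value outside its range is refused whole. The fingers move at their own pace and stop on an object; "squeeze" is the grip in N (left out, the last holds). Time passes only in rows, so rows that do not move let the fingers close. It gives the time, the measured TCP pose, the force, the opening and the grip force at its end, in the units of the state.
- monitor.observe(): the state, without advancing time (a new reading comes with each control period).
- viewer.grab_frame(name): name is "side" or "top" or "wrist"; returns a dict with "img" (400x640x3 uint8, red, green, blue), "K" (3x3 intrinsics, pixels), "k1" (the pictures are not rectified: a ray, as slopes to the right and down, at radius r is drawn at 1 + k1 r^2 times it, then the intrinsics apply), "eye" and "rotation" of the camera in the world. Camera axes: x right, y up, looking along -z (the intrinsics and any distortion apply to the point x, -y, -z); pixel columns grow to the right and rows downward; lengths in m; the calibration is good to about 2 mm. A picture is of the moment at which its call begins. There is no depth.
- bot.job_done(): hands the job in; it is judged then, once.
The state is a dict: "clock": time; "qpos": joint angles; "qd": joint speeds; "joint_efforts": joint torques, N m; "position": TCP position; "tool_rot": TCP orientation; "force": force on the tool from outside, world axes, zero at the start; "moment": the same for the moment, N m; "grip_width": finger opening in m; "finger_force": force on a finger pad.
Only numpy, scipy, OpenCV 4.12 (cv2) and the standard library are available. Lean on these libraries where they do the work, as an engineer would, in place of code of your own. Each camera call takes 0.05 s, during which the arm holds its last target. There are 200 camera calls.

TASK

Three reader-card boxes with blue lids stand on the desk, and one lid only looks shut. Check each box by tugging its yellow pull straight up: on a lid that is caught the pull slides out and shows its green stem; if instead the lid comes up, press that lid back down until its catch snaps in, then tug its pull again. Finish with all three lids caught and all three pulls left drawn well out; do not wrench a caught lid open, and leave the other things on the desk where they are.

Things in the scene. Friction and masses are not known exactly. Their poses are not given: they have to be found in the camera images.
- box_a: Card box a, fixed: dark steel, 130 (own x) x 100 (own y) x 60 mm high, blue lid 134 x 104 x 8 mm on top (lid top 68 mm above the desk). Origin: centre of its underside, on the desk. Front (catch side) looks along own -x; hinge line along own y at x = +65, z = 88 mm, on lugs. The pull stands at own x = -35 mm, y = 0. Boxes a, b, c are alike, in any order; exactly one is not caught.
- box_b: Card box b, like box a.
- box_c: Card box c, like box a.
- lid_a (a joint): Angle of box a's lid, rad, grows as its front comes up, 0 to 1.9. Below 0.03: shut and caught by a sprung roller at the front. Not caught, it rests on the roller at about 0.07 (front edge some 9 mm up) and falls back there when let go. Pressing the pull or the lid's front half with some 10 N snaps it in; caught, it gives way only to over 20 N up at the pull. 0.14 kg.
- lid_b (a joint): The same for box b.
- lid_c (a joint): The same for box c.
- pull_a (a joint): How far box a's pull is drawn out of the lid, m: 0 pushed in (as at the start), 0.015 at its stop. It slides stiffly, square to the lid (about 6 N either way), and stays where it is left; on a lid that is not caught the lid comes up before the pull slides.
- pull_b (a joint): The same for box b.
- pull_c (a joint): The same for box c.
- grip_a (a point): Centre of box a's pull: a yellow ball knob 28 mm in diameter on a short stem, over a grey collar 26 mm wide and 6 mm high; moves with the pull. With lid and pull home it is 90.5 mm above the desk, 22.5 mm above the lid's top; on the uncaught lid about 7 mm higher. The ball turns on a pin along the box's y, so when pinched the lid can still swing.
- grip_b (a point): The same for box b.
- grip_c (a point): The same for box c.
- pen_pot: Loose white pen pot with pens, 83 mm wide, 146 mm high; origin at the centre of its underside. To be left alone.
- scanner: Loose code scanner on a steel foot, 72 x 82 mm, 144 mm high; origin at the centre of its underside. To be left alone.
- glue: Loose glue stick standing upright, 27 mm in diameter, 91 mm high; origin at the centre of its underside. To be left alone.
- tape: Loose roll of brown tape, 96 mm in diameter, 48 mm high; origin at the centre of its underside. To be left alone.
- stapler: Loose black stapler, 37 x 150 mm, 52 mm high; origin at the centre of its underside. To be left alone.
There are look-alikes about, which are no part of the job. Leave any pink look-alike of the box_c alone.

How it is judged:
By the outcome, as a careful person would: the job done as asked, in the order asked, and still so for the second after the job is handed in, with the robot touching nothing.
It also fails if it takes over 72 s, if anything falls off the work surface, if the arm or the gripper's body presses on something with over 40 N, if the wrist force passes 120 N, or if a joint passes its speed limit or range.

## Working session

There is one attempt and no reset: what is moved stays moved. The work goes in short steps, Python scripts to look and compute and a tool call to move; the robot and the scene stay as the last step left them, time stands still between calls to the robot, and variables do not carry over. Pictures are saved under pics/ and viewed, at most 13 in all, crops included, and the job is handed in when it is done.

Besides the shell and the picture viewer there is one more tool, called as name([rows], argument=value, ...), one row to a line, values as JSON. move_arm: Moves the arm, as the interface text tells. Its arguments: {"type":"object","properties":{"gripper":{"type":"array"},"linear":{"type":"array"},"twist":{"type":"array"},"squeeze":{"type":"number"}},"required":["gripper","linear","twist"]}

```bash
mkdir -p pics; cat > h.py <<'E'
import numpy as np,cv2
from workcell import monitor,viewer,bot
def grab(n,f):
    d=viewer.grab_frame(n); cv2.imwrite(f'pics/{f}.png',cv2.cvtColor(d['img'],cv2.COLOR_RGB2BGR)); np.save(f'pics/{f}.npy',d,allow_pickle=True); return d
def load(f): return np.load(f'pics/{f}.npy',allow_pickle=True).item()
def ray(d,u,v):
    K=np.array(d['K']);p=cv2.undistortPoints(np.array([[[u,v]]],float),K,np.array([d['k1'],0,0,0,0.]))[0,0]
    r=np.array(d['rotation'])@np.array([p[0],-p[1],-1]); return np.array(d['eye']),r/np.linalg.norm(r)
def plane(d,u,v,z):
    e,r=ray(d,u,v); return e+r*(z-e[2])/r[2]
def tri(a,ua,b,ub):
    A=0;B=0
    L=[]
    for d,u in((a,ua),(b,ub)):
        e,r=ray(d,*u);P=np.eye(3)-np.outer(r,r);A=A+P;B=B+P@e;L.append((e,r))
    x=np.linalg.solve(A,B);return x,[np.linalg.norm(np.cross(x-e,r)) for e,r in L]
def blobs(d,lo,hi,mina=30):
    h=cv2.cvtColor(d['img'],cv2.COLOR_RGB2HSV);m=cv2.inRange(h,np.array(lo),np.array(hi))
    n,l,s,c=cv2.connectedComponentsWithStats(m)
    return [(c[i].round(1).tolist(),s[i].tolist()) for i in range(1,n) if s[i][4]>=mina]
E
python3 - <<'E'
from h import *
for n in('side','top','wrist'):
    d=grab(n,n+'0'); print(n,d['eye'],np.array(d['rotation']).round(3).tolist(),d['K'],d['k1'])
    print(blobs(d,(22,120,120),(34,255,255)))
s=monitor.observe();print(s)
a=[cv2.imread(f'pics/{n}0.png') for n in('side','top')]
cv2.imwrite('pics/both.png',cv2.resize(np.vstack(a),(480,600)))
E
```

```text
side [ 0.2349155  -0.43432683  0.51823166] [1.054, 0.01, -0.367] [[373.97871245   0.         319.63943765]
 [  0.         373.97871245 198.48734552]
 [  0.           0.           1.        ]] -0.04243726056639347
[([213.6, 164.7], [209, 160, 9, 11, 61]), ([282.6, 178.1], [277, 173, 12, 13, 98]), ([371.1, 207.3], [366, 202, 11, 13, 110]), ([155.8, 222.8], [139, 215, 31, 15, 168]), ([152.7, 239.0], [134, 230, 39, 19, 199]), ([385.3, 261.4], [379, 254, 14, 17, 177])]
top [0.34370026 0.29297795 1.12315299] [0.147, -0.005, -1.565] [[449.13394408   0.         322.62180479]
 [  0.         449.13394408 189.91706726]
 [  0.           0.           1.        ]] -0.0746046377554751
[([226.5, 114.9], [222, 111, 11, 8, 36]), ([365.3, 150.6], [360, 145, 11, 12, 94]), ([440.3, 178.0], [435, 173, 11, 11, 95]), ([280.2, 211.1], [275, 206, 11, 11, 101]), ([204.8, 276.6], [200, 272, 11, 10, 93]), ([283.1, 342.4], [272, 316, 23, 53, 277]), ([257.6, 342.9], [243, 333, 24, 23, 182]), ([241.7, 361.7], [237, 360, 12, 5, 35])]
wrist [ 0.26276941 -0.57247676  0.37237786] [-0.3, 0.001, -1.261] [[316.30667225   0.         320.61321029]
 [  0.         316.30667225 197.98695901]
 [  0.           0.           1.        ]] -0.04850027686548049
[]
{'clock': 0.15, 'qpos': array([ 1.19077835,  0.52188902, -0.03633364,  1.59983447,  0.02121902,
        1.02108898, -0.1128196 ]), 'qd': array([ 0.00060235, -0.00204325,  0.00097974, -0.00161758, -0.00030399,
        0.00100635,  0.00074644]), 'joint_efforts': array([ 1.50590069e-03, -9.27396226e+01,  1.98036499e+00, -3.70056546e+01,
        1.79756602e-02,  6.42588304e-03, -1.49975795e-04]), 'position': array([ 0.19045504, -0.59503225,  0.2308657 ]), 'tool_rot': array([-3.14076109e+00,  6.74026402e-05,  3.09800643e-01]), 'force': array([-0.80945743,  1.50330049,  0.16250486]), 'moment': array([-0.00580843,  0.00065774,  0.00853157]), 'finger_force': 0.0, 'grip_width': 0.0855815220053905}
```

View pics/top0.png

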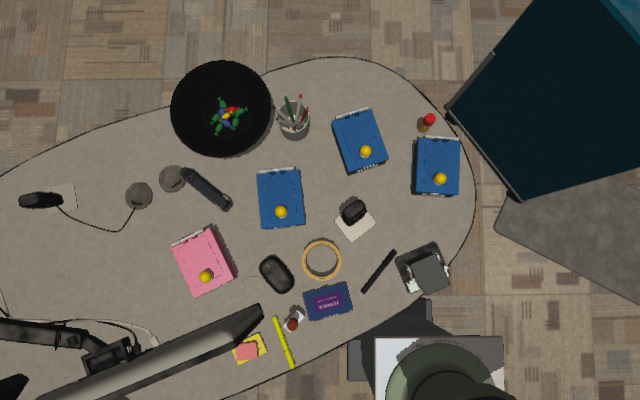

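View pics/side0.png

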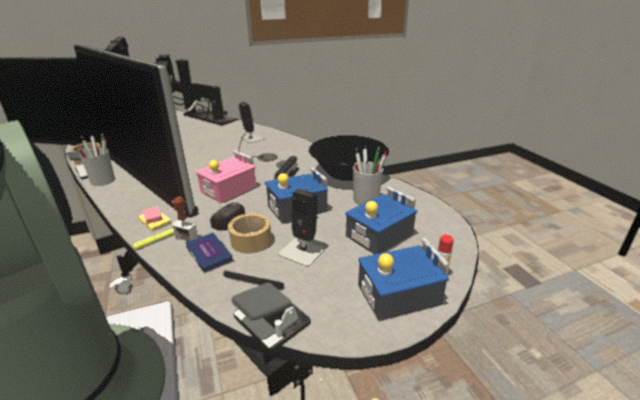

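The top view shows three blue-lidded boxes with knobs at (365,151), (440,178) and (280,211). The pink look-alike's knob is at (205,277), and I'll leave that alone. In the side view the matching blue-box knobs are at (371,207), (385,261) and (283,178).

```bash
cat >> h.py <<'E'
from scipy.spatial.transform import Rotation
_ray=ray
def ray(d,u,v):
    d=dict(d); r=np.array(d['rotation'])
    if r.ndim==1: d['rotation']=Rotation.from_euler('xyz',r).as_matrix()
    return _ray(d,u,v)
def lids(d,z=0.068):
    h=cv2.cvtColor(d['img'],cv2.COLOR_RGB2HSV);m=cv2.inRange(h,np.array((100,150,70)),np.array((115,255,255)))
    m=cv2.morphologyEx(m,cv2.MORPH_CLOSE,np.ones((15,15)))
    out=[]
    for c in cv2.findContours(m,cv2.RETR_EXTERNAL,cv2.CHAIN_APPROX_NONE)[0]:
        if cv2.contourArea(c)<800: continue
        P=np.array([plane(d,*q[0],z)[:2] for q in c],np.float32)
        (cx,cy),(w,hh),a=cv2.minAreaRect(P*1000); a=a if w>hh else a+90
        out.append((cx,cy,w,hh,(a+90)%180-90))
    return out
E
python3 - <<'E'
from h import *
t=load('top0');s=load('side0')
for a,b in(((365.3,150.6),(371.1,207.3)),((440.3,178),(385.3,261.4)),((280.2,211.1),(282.6,178.1)),((204.8,276.6),(213.6,164.7))):
    x,r=tri(t,a,s,b);print(x.round(4),np.round(r,4), np.hypot(*x[:2]).round(3))
for l in lids(t): print(np.round(l,1))
for n,p in dict(scanner=(353,212),tape=(321,260),pot=(293,123),glue=(428,122),bowl=(221,110)).items(): print(n,plane(t,*p,.1).round(3))
E
```

```text
[0.5911 0.1884 0.0915] [0.0003 0.0003] 0.62
[0.5268 0.0125 0.0916] [0.0002 0.0002] 0.527
[0.4456 0.3853 0.1003] [0.0001 0.0001] 0.589
[0.2954 0.5549 0.092 ] [0.0002 0.0002] 0.629
[479.4 388.8 134.2 101.2   7.1]
[561.9  11.4 102.9 135.4  -4. ]
[624.4 200.5 135.6 102.6  18.4]
scanner [0.445 0.219 0.1  ]
tape [0.335 0.291 0.1  ]
pot [0.654 0.359 0.1  ]
glue [0.66  0.039 0.1  ]
bowl [0.686 0.531 0.1  ]
```

View pics/wrist0.png

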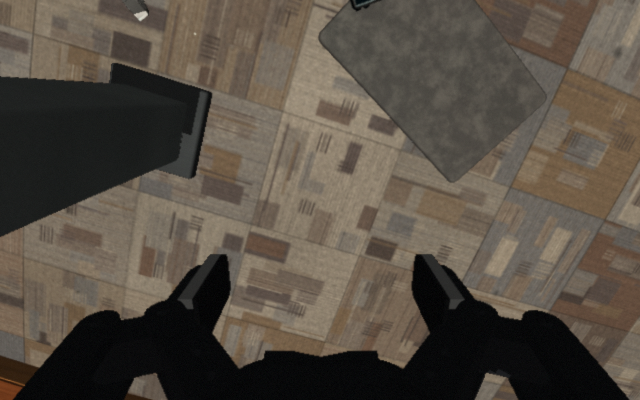

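```bash
cat >> h.py <<'E'
def to(x,y,z,yaw):
    s=monitor.observe();p=s['position'];w=s['tool_rot'][2]
    R=Rotation.from_euler('xyz',s['tool_rot']).as_matrix()
    print('now',p.round(4),np.degrees(s['tool_rot']).round(2),'clk',round(s['clock'],2),'lin cm',(R.T@(np.array([x,y,z])-p)*100).round(2),'twist(tool z)',round(-(yaw-np.degrees(w)),2))
E
python3 - <<'E'
from h import *
to(.5268,.0125,.231,-3)
t=load('top0');s=load('side0')
im=[]
for d,(u,v) in((t,(280,211)),(s,(283,178)),(t,(365,151)),(s,(371,207)),(t,(440,178)),(s,(385,261))):
    im.append(cv2.resize(d['img'][v-40:v+40,u-50:u+50,::-1],(260,208),interpolation=cv2.INTER_CUBIC))
cv2.imwrite('pics/crop.png',np.vstack([np.hstack(im[0::2]),np.hstack(im[1::2])]))
E
```

```text
now [ 0.1905 -0.595   0.2309] [-179.95    0.     17.75] clk 0.15 lin cm [ 5.056e+01 -4.761e+01  2.000e-02] twist(tool z) 20.75
```

View pics/crop.png

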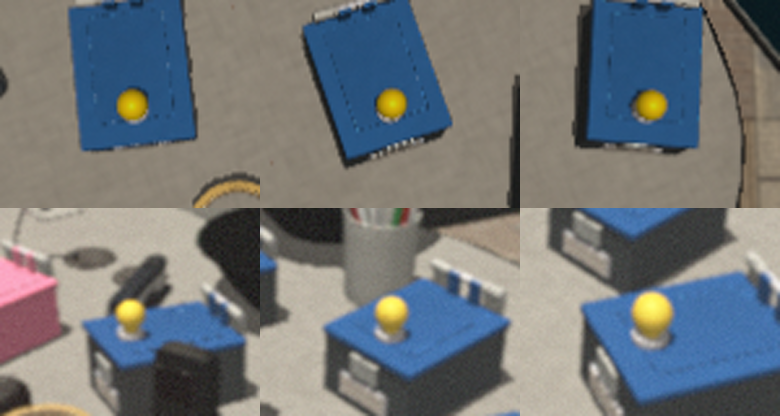

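The wrist view shows clear floor beneath the gripper. The crops confirm three blue boxes with knobs, and the left one's knob stands about 9 mm high, so it is probably the uncaught lid. I'll start with the nearest box, at (0.527, 0.013).

move_arm([
  [3.5,-3.3,0],
  [3.1,-3.7,0],
  [2.6,-4.0,0],
  [2.1,-4.3,0],
  [2.1,-4.3,0],
  [2.1,-4.3,0],
  [2.1,-4.3,0],
  [2.1,-4.3,0],
], gripper=[0.6,0.6,0.6,0.6,0.6,0.6,0.6,0.6], twist=[7,7,6.7,0,0,0,0,0], squeeze=40)

```text
clock: 0.95
position: [0.3771, -0.2583, 0.2314]
tool_rot: [3.141, -0.0, -0.052]
force: [1.9, -0.9, 1.0]
grip_width: 0.0511
finger_force: 0.0
```

```bash
python3 -c "
from h import *
to(.5268,.0125,.13,-3)"
```

```text
now [ 0.3771 -0.2583  0.2314] [ 1.7999e+02 -1.0000e-02 -2.9600e+00] clk 0.95 lin cm [ 13.55 -27.82  10.14] twist(tool z) 0.04
```

move_arm([
  [1.95,-3.97,0],
  [1.94,-3.97,0],
  [1.94,-3.97,0],
  [1.93,-3.97,0],
  [1.93,-3.98,1.5],
  [1.93,-3.98,2.5],
  [1.93,-3.98,3],
  [0,0,3],
], gripper=[0.6,0.6,0.6,0.6,0.6,0.6,0.6,0.6], twist=[0,0,0,0,0,0,0,0])

```text
clock: 1.75
position: [0.5265, 0.0133, 0.1326]
tool_rot: [-3.139, -0.002, -0.046]
force: [-0.7, -1.3, -1.2]
grip_width: 0.0512
finger_force: 0.0
```

```bash
python3 - <<'E'
from h import *
to(.5268,.0125,.074,-3)
d=grab('side','s1');print(blobs(d,(22,120,120),(34,255,255)))
E
```

```text
now [0.5265 0.0133 0.1326] [-1.7985e+02 -1.0000e-01 -2.6100e+00] clk 1.75 lin cm [0.02 0.09 5.86] twist(tool z) 0.39
[([213.7, 164.7], [210, 161, 8, 10, 56]), ([282.6, 178.1], [277, 173, 11, 13, 92]), ([369.6, 208.4], [366, 203, 8, 12, 65]), ([155.6, 223.3], [140, 215, 30, 15, 117]), ([152.5, 239.2], [134, 230, 39, 19, 190]), ([385.6, 261.6], [378, 254, 16, 17, 185])]
```

View pics/s1.png

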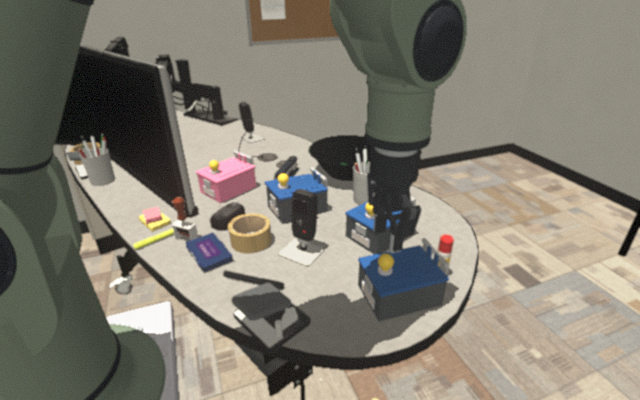

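The side view shows the open gripper, fingertips near (392,238), right above the knob at (385,261). I'll go down and close.

move_arm([
  [0,0.1,2.6],
  [0,0,2.2],
  [0,0,1.0],
  [0,0,0],
  [0,0,0],
  [0,0,0],
  [0,0,0],
  [0,0,0],
], gripper=[0.6,0.6,0.6,0.2,0.2,0.2,0.2,0.2], twist=[0,0,0,0,0,0,0,0], squeeze=40)

```text
clock: 2.6
position: [0.5243, 0.0124, 0.0769]
tool_rot: [-3.136, -0.0, -0.047]
force: [-7.6, 36.0, -1.2]
grip_width: 0.0256
finger_force: 39.8
```

move_arm([
  [0,-0.1,0],
  [0,0,0],
], gripper=[0.2,0.2], twist=[0,0])

```text
clock: 2.8
position: [0.5243, 0.0126, 0.0769]
tool_rot: [-3.137, 0.0, -0.047]
force: [-6.5, 30.8, -0.4]
grip_width: 0.0259
finger_force: 39.6
```

```bash
python3 - <<'E'
from h import *
s=monitor.observe();print(s['force'],s['position'],s['moment'],s['grip_width'],s['finger_force'])
d=grab('wrist','w1');grab('side','s2')
s=monitor.observe();print(s['force'],s['position'],s['moment'])
E
```

```text
[-6.5016183  30.83068663 -0.41367106] [0.52430017 0.0125804  0.07690616] [6.42863614 1.48851767 0.25400343] 0.025850569491128066 39.62606191635132
[-7.27338755 30.47154662  0.24351347] [0.52426542 0.01257603 0.07689448] [6.44208879 1.47167971 0.24212176]
```

View pics/w1.png

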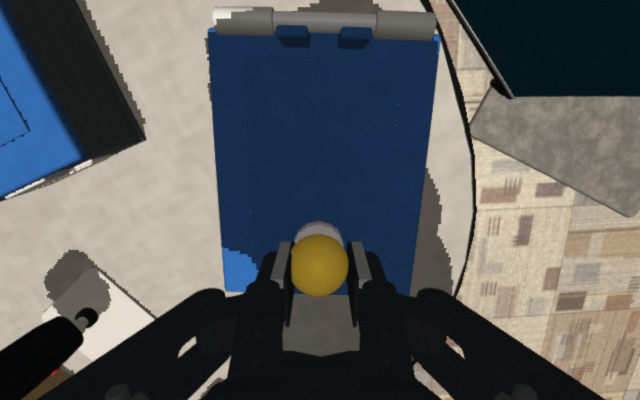

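The wrist view shows the ball at (319,266) between both pads. There is a side force of about 30 N, so I'll open, look at the free pose, and re-centre.

move_arm([
  [0,0,0],
  [0,0,0],
  [0,0,0],
], gripper=[0.6,0.6,0.6], twist=[0,0,0])

```text
clock: 3.2
position: [0.525, 0.0071, 0.0766]
tool_rot: [3.141, -0.001, -0.052]
force: [0.7, 0.4, 0.4]
grip_width: 0.0514
finger_force: 0.0
```

```bash
python3 - <<'E'
from h import *
s=monitor.observe();print(s['force'],s['position'],s['moment'],s['tool_rot'],s['grip_width'])
d=grab('wrist','w2');print(blobs(d,(20,100,60),(34,255,255)))
c=[b for b in blobs(d,(20,100,60),(34,255,255)) if b[1][4]>500]
for b in c: print(plane(d,*b[0],.0905))
E
```

```text
[0.74133298 0.41898642 0.40060498] [0.52500993 0.00709885 0.07658868] [-0.02105969  0.04046545 -0.02003372] [ 3.14135403e+00 -1.20656537e-03 -5.23111014e-02] 0.051403334005676406
[([305.5, 266.7], [276, 236, 60, 62, 2962])]
[0.5290509  0.01336223 0.0905    ]
```

move_arm([
  [0.2,-0.6,0.2],
  [0,0,0],
  [0,0,0],
  [0,0,0],
  [0,0,0],
  [0,0,0],
  [0,0,0],
], gripper=[0.6,0.6,0.2,0.2,0.2,0.2,0.2], twist=[0,0,0,0,0,0,0])

```text
clock: 3.95
position: [0.5269, 0.0137, 0.0737]
tool_rot: [-3.141, -0.0, -0.051]
force: [-2.5, 3.2, 4.3]
grip_width: 0.0261
finger_force: 39.1
```

move_arm([
  [0,0,-0.3],
  [0,0,-0.3],
  [0,0,-0.3],
  [0,0,-0.3],
  [0,0,-0.2],
  [0,0,0],
], gripper=[0.2,0.2,0.2,0.2,0.2,0.2], twist=[0,0,0,0,0,0])

```text
clock: 4.55
position: [0.5269, 0.0136, 0.088]
tool_rot: [-3.141, -0.0, -0.051]
force: [0.5, 4.8, -1.6]
grip_width: 0.0256
finger_force: 39.9
```

```bash
python3 - <<'E'
from h import *
s=monitor.observe();print(s['force'],s['position'],s['grip_width'])
d=grab('wrist','w3');e=grab('side','s3')
c=[b for b in blobs(e,(22,100,80),(34,255,255)) if abs(b[0][0]-386)<15];print(c,blobs(e,(45,90,40),(85,255,255),4))
im=np.hstack([d['img'][180:340,230:420],e['img'][220:340,320:480].repeat(1,0)[:120].copy() if 0 else cv2.resize(e['img'][225:325,340:460],(192,160))])
cv2.imwrite('pics/c3.png',cv2.resize(im[:,:,::-1],None,fx=2,fy=2))
E
```

```text
[ 0.50184159  4.80419611 -1.57491565] [0.52691874 0.01361995 0.08795574] 0.02562962197738849
[([381.3, 254.0], [378, 247, 7, 16, 68])] [([101.0, 137.5], [100, 136, 3, 4, 4]), ([343.5, 163.5], [342, 163, 4, 2, 6])]
```

View pics/c3.png

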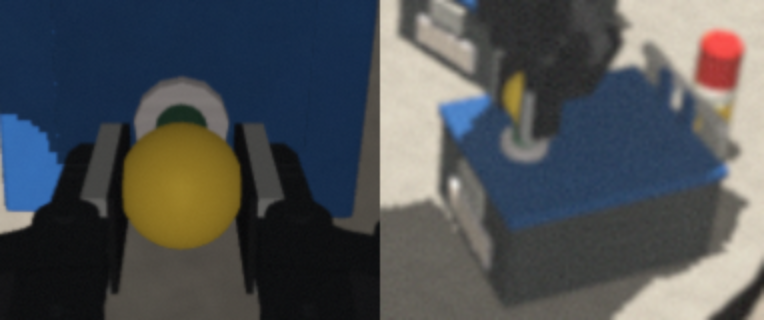

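The pull is out: the green stem shows at (180,118) in the crop, and the lid is still flat. That box is done, so I'll release and go to the box at (0.591, 0.188).

move_arm([
  [0,0,0],
  [0,0,0],
  [0,0,-2.5],
  [0,0,-4.5],
  [0,0,-3.5],
  [0,0,0],
], gripper=[0.6,0.6,0.6,0.6,0.6,0.6], twist=[0,0,0,-7,-7,-7.3])

```text
clock: 5.25
position: [0.5288, 0.0132, 0.197]
tool_rot: [3.139, -0.006, 0.324]
force: [0.1, -0.8, -1.0]
grip_width: 0.0512
finger_force: 0.0
```

```bash
python3 - <<'E'
from h import *
to(.5911,.1884,.125,18.4)
E
```

```text
now [0.5288 0.0132 0.197 ] [179.86  -0.33  18.59] clk 5.25 lin cm [ 11.45 -14.64   7.23] twist(tool z) 0.19
```

move_arm([
  [2.9,-3.7,0],
  [2.9,-3.7,0],
  [2.9,-3.7,0],
  [2.75,-3.6,2],
  [0,0,3],
  [0,0,2.2],
  [0,0,0],
], gripper=[0.6,0.6,0.6,0.6,0.6,0.6,0.6], twist=[0,0,0,0,0,0,0])

```text
clock: 5.95
position: [0.5877, 0.1882, 0.1178]
tool_rot: [3.141, 0.005, 0.32]
force: [-0.4, -0.3, 0.0]
grip_width: 0.0512
finger_force: 0.0
```

move_arm([
  [0,0,0],
  [0,0,0],
], gripper=[0.6,0.6], twist=[0,0])

```text
clock: 6.15
position: [0.59, 0.1889, 0.1221]
tool_rot: [3.141, -0.002, 0.32]
force: [-0.1, -0.7, -0.4]
grip_width: 0.0514
finger_force: 0.0
```

```bash
python3 - <<'E'
from h import *
to(.5911,.1884,.0735,18.4)
d=grab('wrist','w4')
for b in blobs(d,(20,100,60),(34,255,255)):
    if b[1][4]>500: print(b,plane(d,*b[0],.0905))
E
```

```text
now [0.59   0.1889 0.1221] [ 1.7999e+02 -1.0000e-01  1.8310e+01] clk 6.15 lin cm [0.08 0.08 4.86] twist(tool z) -0.09
([539.3, 159.0], [520, 142, 49, 42, 1125]) [0.67198317 0.08512843 0.0905    ]
([321.5, 228.3], [299, 205, 46, 47, 1698]) [0.59357366 0.18906856 0.0905    ]
```

move_arm([
  [0.2,0,2],
  [0,0,2],
  [0,0,0.9],
  [0,0,0],
], gripper=[0.6,0.6,0.6,0.6], twist=[0,0,0,0])

```text
clock: 6.6
position: [0.591, 0.1895, 0.0714]
tool_rot: [3.142, 0.001, 0.32]
force: [-1.0, 0.6, 0.6]
grip_width: 0.0514
finger_force: 0.0
```

move_arm([
  [0,0,0],
  [0,0,0],
  [0,0,0],
  [0,0,0],
  [0,0,0],
], gripper=[0.2,0.2,0.2,0.2,0.2], twist=[0,0,0,0,0])

```text
clock: 7.1
position: [0.592, 0.1892, 0.073]
tool_rot: [3.141, -0.002, 0.32]
force: [-0.5, -4.1, 5.1]
grip_width: 0.0259
finger_force: 38.9
```

move_arm([
  [0,0,-0.3],
  [0,0,-0.3],
  [0,0,-0.3],
  [0,0,-0.3],
  [0,0,-0.2],
  [0,0,0],
], gripper=[0.2,0.2,0.2,0.2,0.2,0.2], twist=[0,0,0,0,0,0])

```text
clock: 7.7
position: [0.5919, 0.1893, 0.0865]
tool_rot: [3.141, -0.001, 0.32]
force: [4.2, -3.5, -3.7]
grip_width: 0.0255
finger_force: 39.8
```

```bash
python3 - <<'E'
from h import *
s=monitor.observe();print(s['force'],s['position'],s['grip_width'])
d=grab('wrist','w5');e=grab('side','s5')
im=np.hstack([d['img'][180:340,230:420],cv2.resize(e['img'][180:280,320:440],(192,160))])
cv2.imwrite('pics/c5.png',cv2.resize(im[:,:,::-1],None,fx=2,fy=2))
E
```

```text
[ 4.17044406 -3.54904125 -3.68892321] [0.59193955 0.18928404 0.08646956] 0.025493880954973878
```

View pics/c5.png

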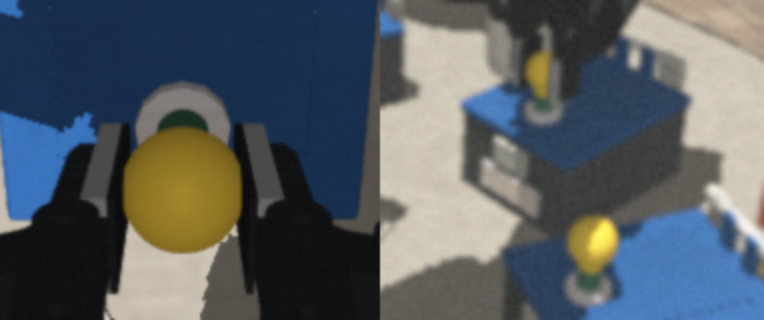

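The green stem shows at (185,122) in the crop and the lid is flat, so this box was caught. The first box's stem is still out too. Next is the suspect box at (0.446, 0.385).

move_arm([
  [0,0,0],
  [0,0,0],
  [0,0,-2.5],
  [0,0,-4.5],
  [0,0,-4.5],
  [0,0,-1.5],
  [0,0,0],
], gripper=[0.6,0.6,0.6,0.6,0.6,0.6,0.6], twist=[0,0,0,4,7,0,0])

```text
clock: 8.5
position: [0.592, 0.1905, 0.2184]
tool_rot: [-3.141, -0.004, 0.129]
force: [-0.6, -0.6, -1.0]
grip_width: 0.0513
finger_force: 0.0
```

```bash
python3 - <<'E'
from h import *
to(.4456,.3853,.135,7.1)
E
```

```text
now [0.592  0.1905 0.2184] [-179.94   -0.24    7.4 ] clk 8.5 lin cm [-12.05 -21.2    8.31] twist(tool z) 0.3
```

move_arm([
  [-2.0,-3.5,0],
  [-2.0,-3.5,0],
  [-2.0,-3.6,0],
  [-2.0,-3.6,0],
  [-2.0,-3.5,0],
  [-2.0,-3.5,2.3],
  [0,0,3],
  [0,0,3],
], gripper=[0.6,0.6,0.6,0.6,0.6,0.6,0.6,0.6], twist=[0.3,0,0,0,0,0,0,0])

```text
clock: 9.3
position: [0.4443, 0.3861, 0.1307]
tool_rot: [3.141, 0.001, 0.127]
force: [1.5, -0.4, 0.2]
grip_width: 0.0513
finger_force: 0.0
```

move_arm([
  [0,0,0],
  [0,0,0],
  [0,0,0],
], gripper=[0.6,0.6,0.6], twist=[0,0,0])

```text
clock: 9.6
position: [0.4464, 0.3856, 0.1338]
tool_rot: [-3.141, -0.001, 0.123]
force: [-0.5, -0.8, 0.7]
grip_width: 0.0514
finger_force: 0.0
```

```bash
python3 - <<'E'
from h import *
to(.4456,.3853,.082,7.1)
d=grab('wrist','w6')
for b in blobs(d,(20,100,60),(34,255,255)):
    if b[1][4]>500: print(b,plane(d,*b[0],.099))
E
```

```text
now [0.4464 0.3856 0.1338] [-1.7995e+02 -6.0000e-02  7.0400e+00] clk 9.6 lin cm [-0.09  0.02  5.18] twist(tool z) -0.06
([320.7, 227.9], [299, 206, 45, 45, 1591]) [0.44885791 0.38542586 0.099     ]
```

move_arm([
  [0,0,2],
  [0,0,2],
  [0,0,1.1],
  [0,0,0],
  [0,0,0],
], gripper=[0.6,0.6,0.6,0.6,0.6], twist=[0,0,0,0,0])

```text
clock: 10.15
position: [0.4462, 0.3856, 0.0825]
tool_rot: [-3.141, -0.001, 0.123]
force: [0.8, 0.2, 0.7]
grip_width: 0.0518
finger_force: 0.0
```

move_arm([
  [0,0,0],
  [0,0,0],
  [0,0,0],
  [0,0,0],
  [0,0,0],
], gripper=[0.2,0.2,0.2,0.2,0.2], twist=[0,0,0,0,0])

```text
clock: 10.65
position: [0.4463, 0.3856, 0.0825]
tool_rot: [-3.141, -0.001, 0.123]
force: [-0.3, -0.5, 7.0]
grip_width: 0.0257
finger_force: 38.8
```

move_arm([
  [0,0,-0.3],
  [0,0,-0.3],
  [0,0,-0.3],
  [0,0,-0.3],
  [0,0,-0.1],
  [0,0,0],
], gripper=[0.2,0.2,0.2,0.2,0.2,0.2], twist=[0,0,0,0,0,0])

```text
clock: 11.25
position: [0.4479, 0.3858, 0.0956]
tool_rot: [-3.14, -0.004, 0.122]
force: [12.9, 3.7, -4.1]
grip_width: 0.0254
finger_force: 39.5
```

```bash
python3 - <<'E'
from h import *
s=monitor.observe();print(s['force'],s['position'],s['grip_width'])
d=grab('wrist','w7');e=grab('side','s7')
im=np.hstack([d['img'][180:340,230:420],cv2.resize(e['img'][140:240,240:360],(192,160))])
cv2.imwrite('pics/c7.png',cv2.resize(im[:,:,::-1],None,fx=2,fy=2))
E
```

```text
[12.91573501  3.71708542 -4.10889955] [0.44793816 0.38577041 0.09561472] 0.025365747018403346
```

View pics/c7.png

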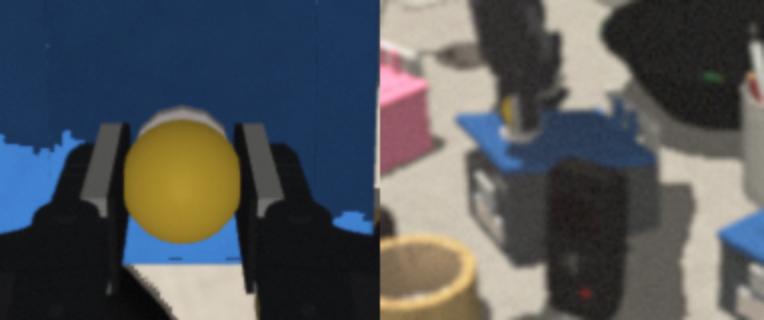

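The lid came up: no green shows and the front edge is raised at (460,120) in the crop. This is the uncaught box. I'll press it down while still pinching the knob.

move_arm([
  [0,0,0.5],
  [0,0,0.5],
  [0,0,0.4],
  [0,0,0.3],
  [0,0,0.3],
  [0,0,0.2],
  [0,0,0.2],
  [0,0,0],
], gripper=[0.2,0.2,0.2,0.2,0.2,0.2,0.2,0.2], twist=[0,0,0,0,0,0,0,0], squeeze=60)

```text
clock: 12.15
position: [0.4462, 0.386, 0.0739]
tool_rot: [-3.141, -0.002, 0.123]
force: [-13.0, -12.5, 62.7]
grip_width: 0.0249
finger_force: 64.9
```

move_arm([
  [0,0,-0.2],
  [0,0,0],
  [0,0,0],
], gripper=[0.2,0.2,0.2], twist=[0,0,0], squeeze=40)

```text
clock: 12.45
position: [0.4461, 0.3858, 0.0748]
tool_rot: [-3.141, -0.001, 0.123]
force: [-7.2, -6.2, 39.6]
grip_width: 0.0251
finger_force: 62.7
```

move_arm([
  [0,0,-0.3],
  [0,0,-0.2],
  [0,0,0],
], gripper=[0.2,0.2,0.2], twist=[0,0,0])

```text
clock: 12.75
position: [0.4458, 0.3855, 0.0776]
tool_rot: [-3.141, -0.0, 0.123]
force: [1.3, 3.2, -1.6]
grip_width: 0.0251
finger_force: 59.4
```

move_arm([
  [0,0,-0.3],
  [0,0,-0.3],
  [0,0,-0.25],
  [0,0,0],
], gripper=[0.2,0.2,0.2,0.2], twist=[0,0,0,0])

```text
clock: 13.15
position: [0.4459, 0.3855, 0.086]
tool_rot: [-3.141, 0.0, 0.123]
force: [2.4, 3.4, -2.4]
grip_width: 0.0249
finger_force: 59.3
```

```bash
python3 - <<'E'
from h import *
s=monitor.observe();print(s['force'],s['position'],s['grip_width'])
d=grab('wrist','w8');e=grab('side','s8')
im=np.hstack([d['img'][180:340,230:420],cv2.resize(e['img'][140:240,240:360],(192,160))])
cv2.imwrite('pics/c8.png',cv2.resize(im[:,:,::-1],None,fx=2,fy=2))
E
```

```text
[ 2.44365928  3.38216554 -2.35044845] [0.44587399 0.38545799 0.08601122] 0.024919167749146674
```

View pics/c8.png

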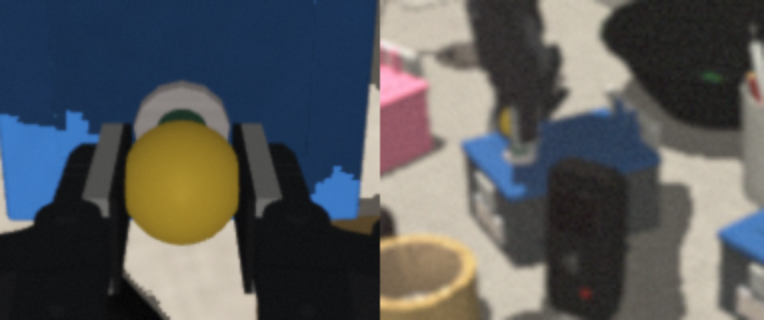

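The green stem shows at (180,118) in the crop and the lid now lies flat, so it is caught. I'll draw it 2 mm further, then release and back off.

move_arm([
  [0,0,-0.2],
  [0,0,0],
], gripper=[0.2,0.2], twist=[0,0])

```text
clock: 13.45
position: [0.4458, 0.3854, 0.088]
tool_rot: [-3.141, 0.0, 0.123]
force: [4.2, 3.2, -3.6]
grip_width: 0.0251
finger_force: 59.2
```

move_arm([
  [0,0,0],
  [0,0,0],
  [0,0,-2],
  [0,0,-4.5],
  [0,0,-4.5],
  [0,0,-3],
  [0,0,0],
  [0,0,0],
], gripper=[0.6,0.6,0.6,0.6,0.6,0.6,0.6,0.6], twist=[0,0,0,0,0,0,0,0])

```text
clock: 14.25
position: [0.4459, 0.385, 0.2283]
tool_rot: [3.141, -0.0, 0.123]
force: [0.2, -0.3, -0.9]
grip_width: 0.0515
finger_force: 0.0
```

move_arm([
  [0,4.5,0],
  [0,4.5,0],
  [0,4.5,0],
  [0,4.5,0],
  [0,4.5,0],
  [0,0,0],
], gripper=[0.6,0.6,0.6,0.6,0.6,0.6], twist=[0,0,0,0,0,0])

```text
clock: 14.85
position: [0.4735, 0.1556, 0.2268]
tool_rot: [3.139, 0.003, 0.116]
force: [-0.2, 1.1, -0.6]
grip_width: 0.051
finger_force: 0.0
```

```bash
python3 - <<'E'
from h import *
e=grab('side','s9');t=grab('top','t9')
for n,d in(('s',e),('t',t)): print(n,[b for b in blobs(d,(22,120,110),(34,255,255))])
for l in lids(t): print(np.round(l,1))
s0=load('side0')['img'].astype(int)
cv2.imwrite('pics/f.png',e['img'][:,:,::-1])
E
```

```text
s [([213.6, 164.8], [210, 161, 8, 10, 59]), ([282.3, 176.6], [277, 171, 12, 14, 105]), ([371.3, 202.7], [366, 197, 11, 14, 103]), ([155.9, 223.0], [139, 215, 31, 15, 136]), ([152.3, 239.3], [134, 230, 39, 19, 191]), ([385.8, 254.8], [379, 247, 15, 18, 199])]
t [([226.9, 114.9], [222, 111, 11, 8, 42]), ([364.9, 148.4], [362, 144, 6, 9, 31]), ([280.3, 211.0], [275, 205, 12, 12, 106]), ([205.0, 276.3], [200, 271, 11, 11, 100]), ([283.2, 342.5], [272, 316, 23, 53, 297]), ([257.3, 343.0], [243, 333, 24, 23, 199]), ([241.7, 361.7], [237, 360, 12, 5, 35])]
[479.3 388.4 132.  100.4   7.2]
[625.5 201.1 133.1 102.9  18.4]
```

View pics/f.png

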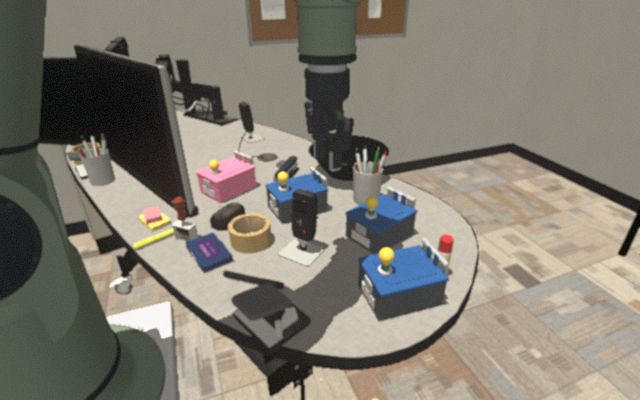

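The final view shows all three lids flat and their pulls out, with knobs at (282,177), (371,203) and (386,255). The other things on the desk haven't moved, so I'll hand the job in.

```bash
python3 - <<'E'
from h import *
print(tri(load('top0')|load('t9'),(280.3,211.0),load('s9'),(282.3,176.6)))
print(bot.job_done())
E
```

```text
(array([0.44515632, 0.38466164, 0.10484168]), [np.float64(0.00012669254984497974), np.float64(0.0001266925498449659)])
the job is handed in; nothing more can be done
None
```

The job is handed in: all three lids are caught and all three pulls are drawn out 13–14 mm. The uncaught lid, on the box at (0.446, 0.385), I pressed shut and tugged again, and the other things on the desk were left where they stood.

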